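# Repack the hole-saw kit tray

## Task

Pack the hole-saw kit into the tray on the bench: stand each of the three hole saws teeth down in the round well made for its size (largest saw in the largest well, smallest in the smallest), and slide the bit cassette, flat end first, under the bar of its slotted holder until it is fully home against the stop. The sanding drum and the rubber backing pad have the same shanks but do not belong to the kit: leave them where they stand.

Things in the scene. Friction and masses are not known exactly. Their poses are not given: they have to be found in the camera images.
- saw_large: The largest hole saw: dark steel cup 62 mm in diameter, 36 mm high, teeth round its lower edge, dark slots in its side, 3 dark round vents in its flat back. Steel hexagonal shank upright on the axis, 11 mm across flats, from z = 36 to 70 mm; flats face local x and every 60 degrees from it. About 220 g. Origin: underside centre, z up; stands teeth down, any yaw.
- saw_mid: The middle hole saw: dark steel cup 46 mm in diameter, 36 mm high, teeth round its lower edge, dark slots in its side, 3 dark round vents in its flat back. Steel hexagonal shank upright on the axis, 11 mm across flats, from z = 36 to 70 mm; flats face local x and every 60 degrees from it. About 150 g. Origin: underside centre, z up; stands teeth down, any yaw.
- saw_small: The smallest hole saw: dark steel cup 30 mm in diameter, 36 mm high, teeth round its lower edge, dark slots in its side, 3 dark round vents in its flat back. Steel hexagonal shank upright on the axis, 11 mm across flats, from z = 36 to 70 mm; flats face local x and every 60 degrees from it. About 90 g. Origin: underside centre, z up; stands teeth down, any yaw.
- cassette: Bit cassette, 140 g: flat aluminium tongue 70 (x) by 46 (y) by 8 mm with four drill bits in its top; at its rear (-x) end a black upright grip block 16 (x) by 30 (y) mm, centred at local x = -27 mm, z = 8 to 42 mm, to be pinched across its 30 mm. Origin: underside centre of the tongue; local +x is the flat end that goes in first, at the start within 0.6 rad of straight away from the robot.
- well_large: Largest round well: fixed grey block 112 (x) by 86 (y) by 24 mm with one hole 76 mm in diameter in its middle, 18 mm deep (hole floor 6 mm above the block's underside). Origin: underside centre, 4 mm above the table; local x points away from the robot within 0.15 rad. The four holders stand side by side, 87 mm apart, in any order, in a tray with 10 mm high walls.
- well_mid: Middle round well: fixed grey block 112 (x) by 86 (y) by 24 mm with one hole 60 mm in diameter in its middle, 18 mm deep (hole floor 6 mm above the block's underside). Origin: underside centre, 4 mm above the table; local x points away from the robot within 0.15 rad. The four holders stand side by side, 87 mm apart, in any order, in a tray with 10 mm high walls.
- well_small: Smallest round well: fixed grey block 112 (x) by 86 (y) by 24 mm with one hole 44 mm in diameter in its middle, 18 mm deep (hole floor 6 mm above the block's underside). Origin: underside centre, 4 mm above the table; local x points away from the robot within 0.15 rad. The four holders stand side by side, 87 mm apart, in any order, in a tray with 10 mm high walls.
- slot: Fixed aluminium slotted holder 112 (x) by 86 (y) mm. Heights above its underside (4 mm over the table): floor 8, side rails (62 mm apart) 15, bar 23 to 33. Dark bar along y at local x = +16 to +28 mm; stop face at x = +50; near (-x) side open. Cassette home: its origin at x = +15, grip block still on the near side of the bar. Origin: underside centre; local x away from the robot within 0.15 rad.
- pad: Look-alike, not part of the kit: rubber backing pad, a black disc 62 mm in diameter and only 12 mm thick with a 28 mm wide hub up to 36 mm and the same hexagonal shank up to 70 mm. Origin: centre of the underside.
- drum: Look-alike, not part of the kit: sanding drum, a plain brown cylinder 46 mm in diameter and 33 mm high with a black rubber top and a steel washer, no teeth or slots, and the same hexagonal shank up to 70 mm. Origin: centre of the underside.
There are look-alikes about, which are no part of the job. Leave any green look-alike of the saw_large alone.

How it is judged (in metres and radians):
At the end, for the whole second after the job is handed in: Each saw upright (0.1 rad) on the floor of its own well (axes within 11 mm, height 4 mm); cassette flat on the slotted holder's floor under the bar, square within 0.25 rad, within 9 mm of the stop; pad and drum within 30 mm of where they began; all at rest (horizontal distance between saw_large and well_large below 0.011 m and z of saw_large in the frame of well_large between 0.002 and 0.01 m and angle between each of saw_large, saw_mid, saw_small's own z axis and vertical below 0.1 rad and linear speed of each of saw_large, saw_mid, saw_small, cassette below 0.02 m/s and horizontal distance between saw_mid and well_mid below 0.011 m and z of saw_mid in the frame of well_mid between 0.002 and 0.01 m and horizontal distance between saw_small and well_small below 0.011 m and z of saw_small in the frame of well_small between 0.002 and 0.01 m and x of cassette in the frame of slot between 0.006 and 0.019 m and y of cassette in the frame of slot between -0.011 and 0.011 m and z of cassette in the frame of slot between 0.005 and 0.012 m and angle between the x axis of cassette and the x axis of slot, either way round below 0.25 rad and angle between cassette's own z axis and vertical below 0.12 rad and distance of each of pad, drum from where it was at the start of the episode below 0.03 m); the robot touches nothing.
It fails at once if the backing pad or the sanding drum is moved more than 30 mm (distance of any of pad, drum from where it was at the start of the episode above 0.03 m).
It also fails if it takes over 115 s, if anything falls off the work surface, if the arm or the gripper's body presses on something with over 40 N, if the wrist force passes 120 N, or if a joint passes its speed limit or range.

## Robot

A 6-joint arm with a two-finger parallel gripper is mounted at the origin on the work surface. World frame = base frame: x ahead of the robot, y to its left, z up, the work surface at z = 0. Lengths are in mm, angles in degrees, forces in N, time in s.
With the tool pointing down it reaches from about 350 to 850 mm from the base axis. Payload 8.1 kg.
Tool frame: the origin (TCP) lies midway between the tips of the shut fingers; the grasp point (between the pads) lies 19 mm behind it; y points along the fingers, x is the direction in which the jaws open and shut, and the axes are right-handed (so a half turn about y gives the same grasp; the last joint's range is limited). The gripper opens to 85 mm and grips with 20 to 120 N. Pads are 22 mm wide; open, the fingers measure 114 mm over their backs; the gripper's body (76 mm by 85 mm) begins 54 mm behind the grasp point. The pads swing forward as they close: fully open they stand 13 mm farther back than shut.
Start: joints at [-78.69, 7.471, 85.268, -0, 87.261, -4.893], TCP at [167.448, -576.165, 231.292] pointing down, gripper open.
Joint ranges: [-169.43, 169.43], [-51.17, 129.36], [1.28, 143.12], [-76.62, 256.62], [0, 156.53], [-152.29, 152.29]. Speed limits (degrees/s): [136.94, 136.94, 159.86, 180, 180, 180].

## Interface

Orientations are given as [roll, pitch, yaw] about the fixed x, y, z axes, in that order (R = Rz(yaw) Ry(pitch) Rx(roll)).
In Python, from bench import r gives the robot as it stands.
- The arm moves only by the tool move_arm, never from a script. Its arguments are lists of equal length, an entry for each row: "linear": the shift along the tool's x, y, z normalised to -1 to 1, where 1 is 300 mm, a list of three; "twist": the turn, a rotation vector about the tool's x, y, z normalised to -1 to 1, where 1 is pi/2 rad, a list of three; "hand": the opening, from -1 (shut) to 1 (fully open). A call has 1 to 12 rows; each row is the pose to reach, as a shift and turn from the pose measured when the call began, along the tool's axes at that moment; what a row does not reach only later rows make up. A row lasts 1/12 s, in which the tool goes at most 41.7 mm and 7.16 degrees, less where a joint would pass 70% of its speed; a pose out of reach is approached as far as the arm can. A call with a number of a shift or a turn outside -1 to 1 is refused whole. A call with a gripper value outside its range is refused whole. The fingers move at their own pace and stop on an object; "force" is the grip in N (left out, the last holds). Time passes only in rows, so rows that repeat a pose let the fingers close. It gives the time, the measured TCP pose, the force and the opening at its end, in the units of the state.
- r.sense(): the state, without advancing time (a new reading comes with each control period).
- r.snapshot(name): name is "side" or "top" or "wrist"; returns a dict with "frame" (384x512x3 uint8, red, green, blue), "range_z" (384x512 float32, mm along the optical axis (not along the pixel's ray), 0 where there is no reading), "intrinsics" (3x3 intrinsics, pixels), "R" (3x3) and "t" (3): a world point X has camera coordinates R X + t; the wrist camera has in their place "hand_eye" (4x4, takes a point from camera to tool coordinates, whose origin is the TCP and whose axes are the tool frame's). Camera axes: x right, y down, z forward; pixel columns grow to the right and rows downward; lengths in mm; the calibration is good to about 2 mm. A picture is of the moment at which its call begins: read the wrist's pose just before it.
- r.hand_in(): hands the job in, once; it reports no verdict.
The state is a dict: "time": time; "joint_pos": joint angles; "qd": joint speeds; "joint_efforts": joint torques, N m; "tool_pos": TCP position; "tcp_rot": TCP orientation; "ft_force": force on the tool from outside, world axes, zero at the start; "wrist_torque": the same for the moment, N m; "finger_gap": finger opening in mm.
Only numpy, scipy, OpenCV 4.12 (cv2) and the standard library are available. Lean on these libraries where they do the work, as an engineer would, in place of code of your own. Each camera call takes 0.05 s, during which the arm holds its last target. There are 200 camera calls.

## Working session

There is one attempt and no reset: what is moved stays moved. The work goes in short steps, Python scripts to look and compute and a tool call to move; the robot and the scene stay as the last step left them, time stands still between calls to the robot, and variables do not carry over. Pictures are saved under pics/ and viewed, on a budget of 14 in all, crops included, one or two more only if the job needs it, and the job is handed in when it is done.

Besides the shell and the picture viewer there is one more tool, called after "Request:" as name(argument=value, ...), one argument or row to a line, values as JSON. move_arm: Moves the arm, as the interface text tells. Scaled input: -1 to 1 covers 300 mm each way for a shift and pi/2 rad each way for a turn. Its arguments: {"type":"object","properties":{"linear":{"type":"array","items":{"type":"array","items":{"type":"number","minimum":-1,"maximum":1}}},"twist":{"type":"array","items":{"type":"array","items":{"type":"number","minimum":-1,"maximum":1}}},"hand":{"type":"array","items":{"type":"number"}},"force":{"type":"number"}},"required":["linear","twist","hand"]}

```bash
mkdir -p pics; ls; python3 - <<'E'
from bench import r
import cv2,numpy as np
print(r.sense())
ims=[]
for n in ["top","side"]:
    s=r.snapshot(n); np.savez(f"{n}0.npz",**s); ims.append(s["frame"][:,:,::-1])
    print(n,s["intrinsics"],s["R"],s["t"])
    cv2.imwrite(f"pics/{n}0.png",cv2.resize(ims[-1],(800,600),interpolation=cv2.INTER_CUBIC))
E
```

```text
pics
{'time': 0.0, 'joint_pos': array([-7.86928227e+01,  7.51597408e+00,  8.53307130e+01,  7.23777855e-04,
        8.72606463e+01, -4.89269164e+00]), 'qd': array([-0.01025995, -0.05526842, -0.07936836,  0.03868293,  0.06763486,
       -0.02634124]), 'joint_efforts': array([-3.06434871e-03, -5.69396639e+01, -5.00552738e+01, -5.55101524e-04,
        1.45288382e-02, -4.38753068e-05]), 'tool_pos': array([ 167.31364781, -575.62141333,  230.22165718]), 'tcp_rot': array([-89.99012529,   0.10688066, -73.80015711]), 'ft_force': array([-0.05157856, -0.41437435, -0.31282732]), 'wrist_torque': array([-0.00251632, -0.00470199,  0.02614564]), 'finger_gap': 85.76503661965194}
top [[349.22936527   0.         260.21430672]
 [  0.         349.22936527 197.71135169]
 [  0.           0.           1.        ]] [[-0.01948925 -0.9997929  -0.00585942]
 [-0.97386433  0.02030961 -0.22622064]
 [ 0.22629279  0.00129741 -0.97405846]] [ 57.4603186  462.75688852 892.4481846 ]
side [[453.99577476   0.         257.57551872]
 [  0.         453.99577476 188.70505397]
 [  0.           0.           1.        ]] [[-0.94360808 -0.33073314  0.0148113 ]
 [-0.20643216  0.55281253 -0.80733145]
 [ 0.25882339 -0.76486201 -0.58991233]] [ 453.42351533  119.46800867 1108.05939921]
```

View pics/top0.png

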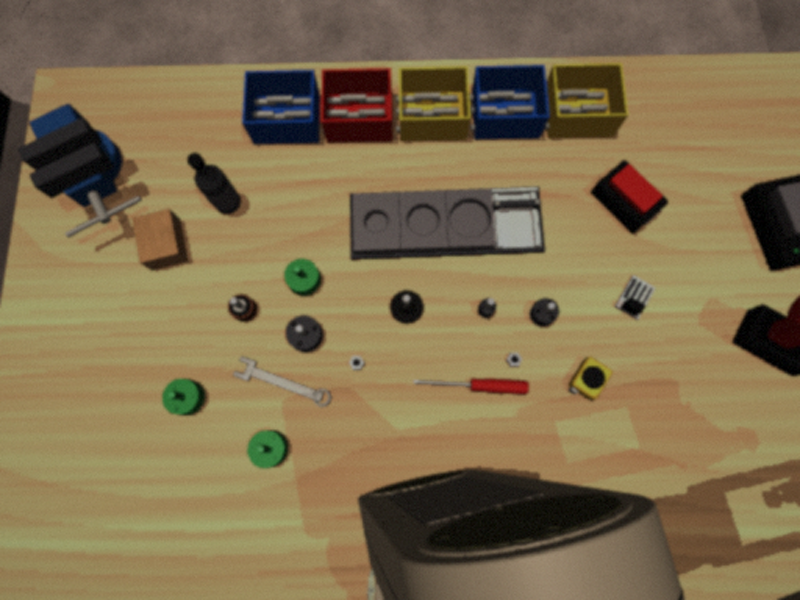

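View pics/side0.png

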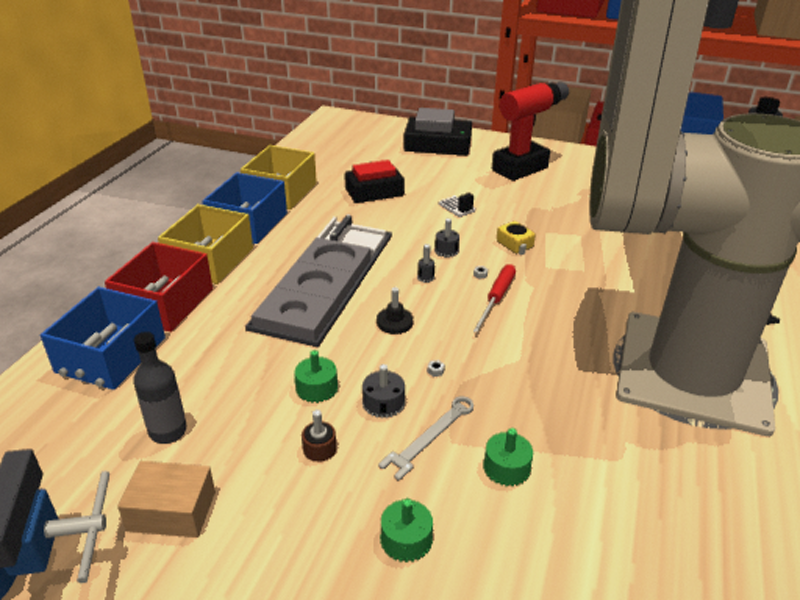

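The top view (800x600 pixels) shows these objects:
- **Saws:** saw_large is the dark vented cup at (304,333), with no green. saw_mid is at (544,311) and saw_small at (487,307).
- **Cassette:** (635,297).
- **Look-alikes:** the pad is the black disc with a hub at (407,306), the drum is brown at (242,307), and the green cups are at (302,277), (182,397) and (267,449).
- **Holders, left to right:** well_small (376,221), well_mid (423,219), well_large (470,217), slot (517,219).

The side view agrees with this.

```bash
cat > h.py <<'E'
import numpy as np,cv2
def cloud(s):
    z=s["range_z"].astype(float);K=s["intrinsics"];v,u=np.mgrid[:384,:512]
    c=np.stack([(u-K[0,2])/K[0,0]*z,(v-K[1,2])/K[1,1]*z,z],-1)
    return (c-s["t"])@s["R"]      # R^T(c-t)
def ray(s,u,v,z):
    R,t,K=s["R"],s["t"],s["intrinsics"]
    d=R.T@np.linalg.solve(K,[u,v,1.]);o=-R.T@t
    return o+d*(z-o[2])/d[2]
E
python3 - <<'E'
from h import *
s=dict(np.load("top0.npz"));t=dict(np.load("side0.npz"))
P=cloud(s)
A=.64
for n,(u,v) in dict(large=(304,333),pad=(407,306),small=(487,307),mid=(544,311),drum=(242,307),cass=(635,297),green=(302,277)).items():
    c=P[int(v*A),int(u*A)]
    for nm,Q in(("top",P),("side",cloud(t))):
        Q=Q.reshape(-1,3)
        q=Q[(np.hypot(*(Q[:,:2]-c[:2]).T)<60)&(abs(Q[:,2])<90)]
        q=q[np.hypot(*(q[:,:2]-c[:2]).T)<48]
        sh=q[q[:,2]>50]; d=q[(q[:,2]>28)&(q[:,2]<44)]
        o=[n,nm,c.round(),len(sh),len(d)]
        if len(sh): o+=["shank",np.median(sh,0).round(1),sh[:,2].max().round(1)]
        if len(d)>5: (cc,rr)=cv2.minEnclosingCircle(d[:,:2].astype(np.float32)); o+=["disc",np.round(cc,1),round(rr,1),np.median(d[:,2]).round(1)]
        print(*o)
# blocks/wells
m=(P[:,:,2]>20)&(P[:,:,2]<34)&(P[:,:,0]>450)&(abs(P[:,:,1])<300)
q=P[m]; print("block",len(q),np.median(q,0),q.min(0),q.max(0))
g=s["frame"][85:175,215:360,::-1]
cv2.imwrite("pics/tray.png",cv2.resize(g,None,fx=5.5,fy=5.5,interpolation=cv2.INTER_CUBIC))
E
```

```text
large top [427. 228.  47.] 25 378 shank [429.9 229.6  70.6] 73.8 disc [431.2 230.3] 31.3 37.8
large side [427. 228.  47.] 51 445 shank [428.7 234.7  65.2] 73.9 disc [430.4 232.7] 32.3 37.5
pad top [474.  49.  41.] 26 55 shank [477.5  48.3  69.2] 74.2 disc [478.7  48.2] 13.5 37.9
pad side [474.  49.  41.] 44 79 shank [477.3  52.5  63.8] 74.4 disc [479.2  48.9] 15.8 35.7
small top [467. -91.  46.] 25 69 shank [469.3 -94.9  70.2] 73.5 disc [471.1 -94.8] 15.0 37.5
small side [467. -91.  46.] 37 70 shank [468.9 -91.8  64.3] 73.6 disc [471.1 -92.6] 16.4 37.3
mid top [ 459. -193.   38.] 28 198 shank [ 459.2 -195.4   69.8] 74.5 disc [ 461.2 -197.3] 23.2 38.1
mid side [ 459. -193.   38.] 30 129 shank [ 459.6 -194.2   64. ] 75.0 disc [ 460.6 -194.5] 24.7 37.5
drum top [477. 340.  41.] 31 182 shank [480.8 341.7  70.5] 73.8 disc [481.  344.3] 23.4 34.5
drum side [477. 340.  41.] 65 283 shank [478.4 347.9  65.3] 73.7 disc [479.4 344.5] 24.5 34.0
cass top [ 488. -367.    9.] 0 63 disc [ 466.8 -352.5] 16.0 42.2
cass side [ 488. -367.    9.] 0 48 disc [ 465.4 -349.4] 15.6 37.5
green top [531. 235.  39.] 27 357 shank [534.  234.8  69.8] 74.5 disc [535.5 236. ] 31.5 37.7
green side [531. 235.  39.] 53 419 shank [532.2 240.3  65.5] 74.3 disc [534.2 237.4] 31.9 37.3
block 4633 [685.13673493  14.42177842  28.74490513] [ 450.60458509 -299.9930948    20.00202292] [926.77561979 299.7854399   33.98430489]
```

View pics/tray.png

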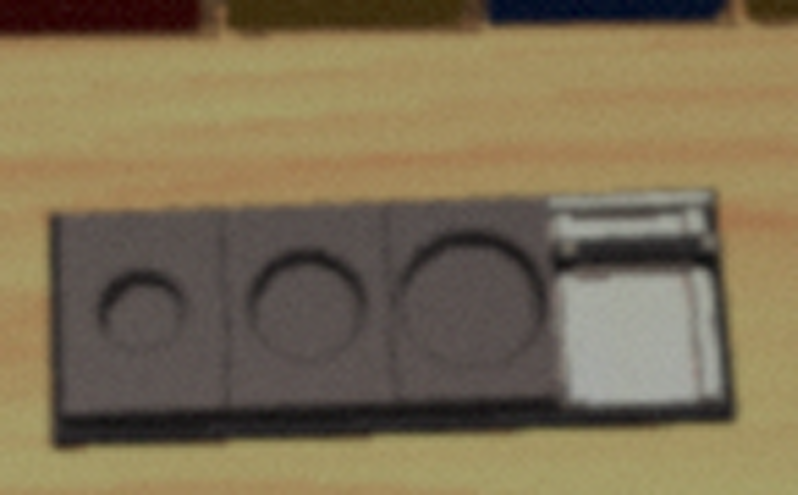

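The tray crop shows three grey wells, small at (142,312), mid (307,305) and large (473,300), with the aluminium slot at (640,330) and its dark bar at y≈245. Next I fit the block geometry from depth.

```bash
python3 - <<'E'
from h import *
s=dict(np.load("top0.npz"));t=dict(np.load("side0.npz"))
for nm,S in(("top",s),("side",t)):
    P=cloud(S).reshape(-1,3)
    box=(P[:,0]>540)&(P[:,0]<730)&(P[:,1]>-240)&(P[:,1]<190)
    a=P[box&(P[:,2]>4)&(P[:,2]<50)]
    g=a[(a[:,2]>23)&(a[:,2]<34)]
    rect=cv2.minAreaRect(g[:,:2].astype(np.float32)); print(nm,"top faces",rect, np.median(g[:,2]))
    # hole floors: z 5..17, inside
    for y0 in(110,23,-65,-150):
        h=a[(a[:,2]>5)&(a[:,2]<17)&(abs(a[:,1]-y0)<42)&(abs(a[:,0]-625)<45)]
        if len(h)>5: print(y0,len(h),np.median(h,0).round(1),h[:,:2].min(0).round(),h[:,:2].max(0).round())
    # rim contour via ray on z=28
f=s["frame"]
for n,(u,v) in dict(S=(142,312),M=(307,305),L=(473,300)).items(): print(n,ray(s,215+u/5.5-.5,85+v/5.5-.5,28).round(1))
for n,(u,v) in dict(nearL=(60,415),nearR=(727,405),farL=(52,213),farR=(715,192),bl=(553,250),br=(722,245)).items(): print(n,ray(s,215+u/5.5-.5,85+v/5.5-.5,28).round(1))
P=cloud(s)
q=P.reshape(-1,3);q=q[(abs(q[:,0]-480)<60)&(abs(q[:,1]+360)<60)]
b=q[q[:,2]>34];print("blk",cv2.minAreaRect(b[:,:2].astype(np.float32)),np.median(b[:,2]))
m=(P[:,:,2]>4.5)&(abs(P[:,:,0]-480)<60)&(abs(P[:,:,1]+360)<60)
print("cas",m.sum(),cv2.minAreaRect(P[m][:,:2].astype(np.float32)), np.median(P[m][:,2]))
cv2.imwrite("pics/cas.png",cv2.resize(f[165:215,380:440,::-1],None,fx=10,fy=10,interpolation=cv2.INTER_CUBIC))
E
```

```text
top top faces ((641.7192993164062, -28.962982177734375), (114.4557876586914, 347.6693115234375), 1.2449761629104614) 29.837879780619357
110 247 [636.9 109.8  11.9] [580.  70.] [669. 152.]
23 334 [640.2  16.   12.1] [580. -17.] [670.  64.]
-65 463 [638.9 -71.9  12. ] [ 580. -107.] [670. -23.]
-150 595 [ 622.5 -159.2   13.8] [ 580. -191.] [ 668. -110.]
side top faces ((640.3101806640625, -26.115814208984375), (116.18208312988281, 349.0307922363281), 0.7118722200393677) 29.598706628997654
110 268 [630.4 142.3  12. ] [581.  69.] [669. 152.]
23 178 [639.6   2.4  12.3] [580. -18.] [670.  64.]
-65 209 [635.8 -82.7  12.3] [ 580. -107.] [670. -23.]
-150 287 [ 624.  -161.5   14. ] [ 580. -192.] [ 670. -108.]
S [638.5 102.4  28. ]
M [640.5  15.6  28. ]
L [641.4 -71.8  28. ]
nearL [582.4 145.4  28. ]
nearR [ 580.4 -200.7   28. ]
farL [695.8 150.   28. ]
farR [ 700.  -203.4   28. ]
bl [ 668.8 -115.3   28. ]
br [ 669.6 -204.8   28. ]
blk ((467.08221435546875, -353.48748779296875), (30.201255798339844, 18.301172256469727), 53.98462677001953) 43.413953656659864
cas 510 ((479.7476806640625, -359.9727478027344), (117.9292221069336, 119.64044189453125), 89.73165893554688) 10.81420958232926
```

View pics/cas.png

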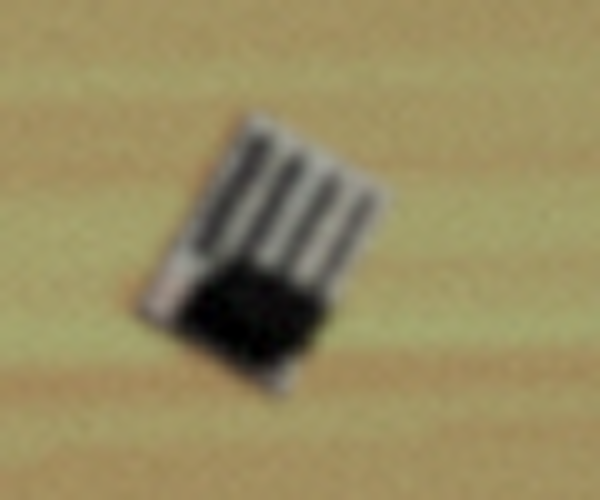

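```bash
cat > go.py <<'E'
# usage: go.py x,y,z,yaw[;x,y,z,yaw...] -> normalised linear/twist from the present pose
import sys,numpy as np
from bench import r
from scipy.spatial.transform import Rotation as T
s=r.sense();p=s["tool_pos"];R=T.from_euler("xyz",s["tcp_rot"],degrees=True)
print("now",s["time"],p.round(1),s["tcp_rot"].round(1),s["ft_force"].round(1),round(s["finger_gap"],1))
for w in sys.argv[1].split(";"):
    x,y,z,a=map(float,w.split(","))
    l=R.inv().apply(np.array([x,y,z])-p)/300
    t=(R.inv()*T.from_euler("xyz",[-90,0,a],degrees=True)).as_rotvec()/(np.pi/2)
    print(l.round(3).tolist(),t.round(3).tolist())
E
python3 go.py "300,-430,230,-100;420,-353,230,-120"
```

```text
now 0.1 [ 167.4 -575.7  230.4] [-90.    0.1 -73.8] [-1.3  0.1  0.2] 85.3
[-0.343, 0.002, 0.56] [0.0, 0.291, -0.001]
[-0.478, 0.002, 1.016] [0.0, 0.513, -0.001]
```

Request:
move_arm(
  linear=[
    [-0.45,0,0.95],
    [-0.45,0,0.95],
    [-0.45,0,0.95],
    [-0.45,0,0.95],
    [-0.45,0,0.95],
    [-0.45,0,0.95],
    [-0.45,0,0.95],
    [-0.45,0,0.95],
    [-0.45,0,0.95],
    [-0.45,0,0.95],
    [-0.45,0,0.95],
    [-0.45,0,0.95],
  ],
  twist=[
    [0,0.51,0],
    [0,0.51,0],
    [0,0.51,0],
    [0,0.51,0],
    [0,0.51,0],
    [0,0.51,0],
    [0,0.51,0],
    [0,0.51,0],
    [0,0.51,0],
    [0,0.51,0],
    [0,0.51,0],
    [0,0.51,0],
  ],
  hand=[0.3,0.3,0.3,0.3,0.3,0.3,0.3,0.3,0.3,0.3,0.3,0.3],
)

```text
time: 1.1
tool_pos: [402.5, -367.2, 230.3]
tcp_rot: [-90.1, 0.1, -119.7]
ft_force: [-0.8, -0.8, 0.8]
finger_gap: 55.5
```

```bash
cat >> h.py <<'E'
def wsnap(name):
    from bench import r
    from scipy.spatial.transform import Rotation as T
    s=r.sense();w=r.snapshot("wrist");H=np.array(w["hand_eye"]);A=np.eye(4)
    A[:3,:3]=T.from_euler("xyz",s["tcp_rot"],degrees=True).as_matrix();A[:3,3]=s["tool_pos"]
    M=A@H; w["R"]=M[:3,:3].T;w["t"]=-M[:3,:3].T@M[:3,3]
    cv2.imwrite(f"pics/{name}.png",w["frame"][:,:,::-1]);np.savez(name+".npz",**w)
    return w
E
python3 - <<'E'
from h import *
w=wsnap("w1"); print(np.round(w["hand_eye"],2).tolist())
from bench import r;s=r.sense();print(s["time"],s["tool_pos"],s["tcp_rot"],s["finger_gap"])
P=cloud(w)
m=(P[:,:,2]>34)&(P[:,:,2]<60)&(np.hypot(P[:,:,0]-467,P[:,:,1]+353)<60)
b=P[m];print("blk",len(b))
if len(b)>5: print(cv2.minAreaRect(b[:,:2].astype(np.float32)),np.median(b[:,2]))
E
```

```text
[[1.0, 0.0, -0.0, -1.17], [0.0, -0.29, 0.96, -142.21], [0.0, -0.96, -0.29, 75.95], [0.0, 0.0, 0.0, 1.0]]
1.15 [ 402.3907556  -367.40053958  230.38905261] [-9.00887809e+01  6.11340548e-02 -1.19781016e+02] 55.64466056290114
blk 436
((467.14697265625, -352.7347717285156), (29.11832046508789, 15.995234489440918), 56.111812591552734) 41.58390341527439
```

View pics/w1.png

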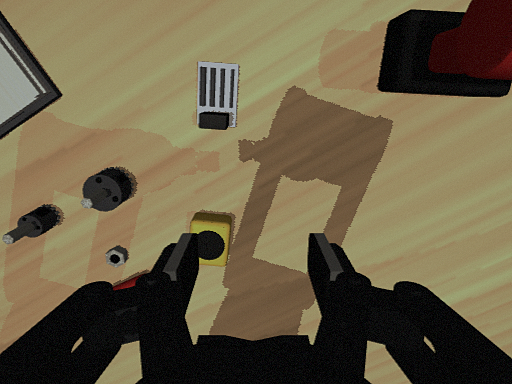

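The wrist view shows the cassette at (217,95) with its grip block at (214,121). The block fit gives 29x16 mm at z=41.6 mm, which matches its given size. I now refine the yaw from the tongue.

```bash
python3 - <<'E'
from h import *
w=dict(np.load("w1.npz"));P=cloud(w)
m=(P[:,:,2]>5)&(P[:,:,2]<60)&(np.hypot(P[:,:,0]-485,P[:,:,1]+365)<60)
q=P[m];print(cv2.minAreaRect(q[:,:2].astype(np.float32)),np.median(q[:,2]))
for a,b in(((197.5,62),(240,64)),((240,64),(237.5,129)),((197.5,62),(196,127))):
    A,B=ray(w,*a,8),ray(w,*b,8);d=A-B;print(A.round(1),B.round(1),np.hypot(*d[:2]).round(1),np.degrees(np.arctan2(d[1],d[0])).round(1))
E
python3 go.py "467,-353,110,-121;467,-353,20,-121"
```

```text
((489.8960876464844, -367.1624755859375), (46.2847900390625, 69.8982925415039), 56.3375358581543) 8.3563244244223
[ 529.9 -367.2    8. ] [ 504.7 -407.2    8. ] 47.3 57.8
[ 504.7 -407.2    8. ] [ 444.6 -368.5    8. ] 71.5 -32.7
[ 529.9 -367.2    8. ] [ 470.8 -327.1    8. ] 71.4 -34.2
now 1.15 [ 402.4 -367.4  230.4] [-9.010e+01  1.000e-01 -1.198e+02] [ 0.1  0.5 -0.2] 55.6
[-0.148, 0.401, 0.164] [0.001, 0.014, -0.001]
[-0.148, 0.701, 0.164] [0.001, 0.014, -0.001]
```

Request:
move_arm(
  linear=[
    [-0.15,0.12,0.164],
    [-0.15,0.24,0.164],
    [-0.15,0.36,0.164],
    [-0.15,0.45,0.164],
    [-0.15,0.5,0.164],
    [-0.15,0.56,0.164],
    [-0.15,0.61,0.164],
    [-0.15,0.66,0.164],
    [-0.15,0.69,0.164],
    [-0.15,0.71,0.164],
    [-0.15,0.725,0.164],
    [-0.15,0.725,0.164],
  ],
  twist=[
    [0,0.043,0],
    [0,0.043,0],
    [0,0.043,0],
    [0,0.043,0],
    [0,0.043,0],
    [0,0.043,0],
    [0,0.043,0],
    [0,0.043,0],
    [0,0.043,0],
    [0,0.043,0],
    [0,0.043,0],
    [0,0.043,0],
  ],
  hand=[0.3,0.3,0.3,0.3,0.3,0.3,0.3,0.3,0.3,0.3,0.3,0.3],
)

```text
time: 2.15
tool_pos: [466.7, -352.6, 12.4]
tcp_rot: [-90.1, 0.1, -123.7]
ft_force: [-0.2, -0.1, 0.8]
finger_gap: 55.0
```

Request:
move_arm(
  linear=[
    [0,0,0],
    [0,0,0],
    [0,0,0],
    [0,0,0],
    [0,0,0],
    [0,0,0],
    [0,0,0],
    [0,0,0],
  ],
  twist=[
    [0,0,0],
    [0,0,0],
    [0,0,0],
    [0,0,0],
    [0,0,0],
    [0,0,0],
    [0,0,0],
    [0,0,0],
  ],
  hand=[-0.6,-0.6,-0.6,-0.6,-0.6,-0.6,-0.6,-0.6],
  force=50,
)

```text
time: 2.82
tool_pos: [467.4, -353.3, 13.5]
tcp_rot: [-90.0, 0.0, -123.7]
ft_force: [-0.5, -0.1, 5.5]
finger_gap: 29.0
```

```bash
python3 go.py "467,-352,90,-124"
```

```text
now 2.8167 [ 467.4 -353.3   13.5] [ -90.     0.  -123.7] [-0.5 -0.1  5.5] 29.0
[-0.003, -0.255, -0.004] [0.0, 0.003, -0.0]
```

```bash
python3 go.py "467,-353,120,-124;575,-159,120,-89"
```

```text
now 2.8167 [ 467.4 -353.3   13.5] [ -90.     0.  -123.7] [-0.5 -0.1  5.5] 29.0
[-0.0, -0.355, -0.002] [0.0, 0.003, -0.0]
[-0.738, -0.354, -0.061] [0.0, -0.385, -0.0]
```

Request:
move_arm(
  linear=[
    [0,-0.12,0],
    [0,-0.24,0],
    [0,-0.355,0],
    [-0.12,-0.355,-0.01],
    [-0.25,-0.355,-0.02],
    [-0.38,-0.355,-0.03],
    [-0.5,-0.355,-0.04],
    [-0.62,-0.355,-0.05],
    [-0.7,-0.355,-0.061],
    [-0.738,-0.355,-0.061],
    [-0.738,-0.355,-0.061],
    [-0.738,-0.355,-0.061],
  ],
  twist=[
    [0,0,0],
    [0,0,0],
    [0,0,0],
    [0,-0.07,0],
    [0,-0.14,0],
    [0,-0.21,0],
    [0,-0.27,0],
    [0,-0.33,0],
    [0,-0.385,0],
    [0,-0.385,0],
    [0,-0.385,0],
    [0,-0.385,0],
  ],
  hand=[-0.6,-0.6,-0.6,-0.6,-0.6,-0.6,-0.6,-0.6,-0.6,-0.6,-0.6,-0.6],
)

```text
time: 3.82
tool_pos: [574.8, -158.8, 119.8]
tcp_rot: [-90.1, 0.0, -89.1]
ft_force: [-0.1, -0.3, -0.9]
finger_gap: 29.4
```

```bash
python3 - <<'E'
from h import *
w=wsnap("w2");P=cloud(w).reshape(-1,3)
z=P[:,2]
for nm,m in dict(bar=(z>31)&(z<42)&(P[:,0]>630)&(P[:,0]<700)&(abs(P[:,1]+158)<55),).items():
    q=P[m];print(nm,len(q)); 
    if len(q)>5: print(cv2.minAreaRect(q[:,:2].astype(np.float32)),np.median(q,0))
g=P[(z>23)&(z<33)&(P[:,0]>560)&(P[:,0]<720)&(P[:,1]>-120)&(P[:,1]<160)];print("blocks",len(g),cv2.minAreaRect(g[:,:2].astype(np.float32)) if len(g)>5 else 0)
E
python3 go.py "584,-159,120,-89"
```

```text
bar 2332
((665.893798828125, -157.58535766601562), (11.996620178222656, 85.98825073242188), 1.0323991775512695) [ 665.77180551 -157.52496566   36.66079543]
blocks 18512 ((641.6563720703125, -37.71684265136719), (112.66869354248047, 166.04542541503906), 0.8677161335945129)
now 3.8667 [ 574.5 -159.6  119.8] [-90.1   0.  -89.1] [-0.4 -0.3 -2.2] 29.2
[-0.002, -0.001, 0.032] [0.001, -0.001, -0.0]
```

View pics/w2.png

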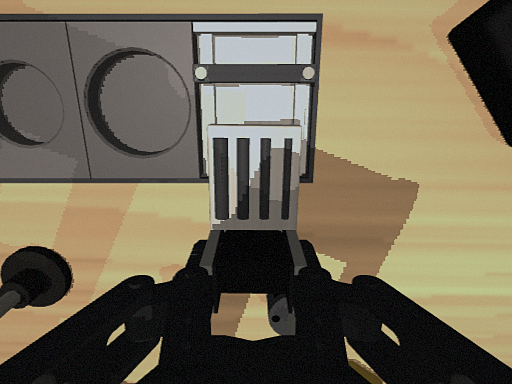

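The wrist view shows the cassette held square, front edge at y≈125, in front of the slot with its bar at (255,73). The bar fit, 12x86 mm at z=36.7 mm, puts the slot origin at (643.9, -158.0) with a yaw of 1°.

Request:
move_arm(
  linear=[
    [0,0.1,0.031],
    [0,0.18,0.031],
    [0,0.24,0.031],
    [0,0.28,0.031],
    [0,0.3,0.031],
    [0,0.308,0.031],
    [0,0.308,0.031],
    [0,0.308,0.06],
    [0,0.308,0.09],
    [-0.001,0.308,0.12],
    [-0.001,0.308,0.14],
    [-0.001,0.308,0.15],
  ],
  twist=[
    [0,0,0],
    [0,0,0],
    [0,0,0],
    [0,0,0],
    [0,0,0],
    [0,0,0],
    [0,0,0],
    [0,0,0],
    [0,0,0],
    [0,0,0],
    [0,0,0],
    [0,0,0],
  ],
  hand=[-0.6,-0.6,-0.6,-0.6,-0.6,-0.6,-0.6,-0.6,-0.6,-0.6,-0.6,-0.6],
)

```text
time: 4.87
tool_pos: [621.1, -159.0, 29.1]
tcp_rot: [-89.9, -0.0, -89.1]
ft_force: [0.4, -0.4, -1.3]
finger_gap: 29.4
```

```bash
python3 go.py "631.5,-158.2,27,-89;631.5,-158.2,25.5,-89"
```

```text
now 4.8667 [ 621.1 -159.    29.1] [-89.9  -0.  -89.1] [ 0.4 -0.4 -1.3] 29.4
[-0.002, 0.007, 0.035] [-0.001, -0.001, 0.0]
[-0.002, 0.012, 0.035] [-0.001, -0.001, 0.0]
```

Request:
move_arm(
  linear=[
    [-0.001,0.004,0.012],
    [-0.002,0.007,0.024],
    [-0.002,0.01,0.035],
    [-0.002,0.012,0.036],
    [-0.002,0.013,0.036],
    [-0.002,0.013,0.036],
  ],
  twist=[
    [0,0,0],
    [0,0,0],
    [0,0,0],
    [0,0,0],
    [0,0,0],
    [0,0,0],
  ],
  hand=[-0.6,-0.6,-0.6,-0.6,-0.6,-0.6],
)

```text
time: 5.37
tool_pos: [631.2, -158.3, 25.5]
tcp_rot: [-90.0, -0.0, -89.1]
ft_force: [-6.1, 0.3, 4.8]
finger_gap: 29.5
```

```bash
python3 go.py "631.5,-158.2,25.5,-89;631.5,-158.2,90,-89;470,-94,130,-89"
```

```text
now 5.3667 [ 631.2 -158.3   25.5] [-90.   -0.  -89.1] [-6.1  0.3  4.8] 29.5
[-0.0, 0.0, 0.001] [0.0, -0.001, 0.0]
[-0.0, -0.215, 0.001] [0.0, -0.001, 0.0]
[-0.222, -0.348, -0.534] [0.0, -0.001, 0.0]
```

Request:
move_arm(
  linear=[
    [0,0,0],
    [0,0,0],
    [0,0,0],
    [0,-0.08,0],
    [0,-0.2,0],
    [0,-0.32,0],
    [0,-0.44,0],
    [0,-0.52,-0.1],
    [0,-0.52,-0.22],
    [0,-0.52,-0.34],
    [0,-0.52,-0.46],
    [0,-0.52,-0.58],
  ],
  twist=[
    [0,0,0],
    [0,0,0],
    [0,0,0],
    [0,0,0],
    [0,0,0],
    [0,0,0],
    [0,0,0],
    [0,0,0],
    [0,0,0],
    [0,0,0],
    [0,0,0],
    [0,0,0],
  ],
  hand=[0.1,0.1,0.1,0.1,0.1,0.1,0.1,0.1,0.1,0.1,0.1,0.1],
)

```text
time: 6.37
tool_pos: [455.9, -160.8, 181.5]
tcp_rot: [-90.0, -0.0, -89.1]
ft_force: [-1.1, -1.1, 0.9]
finger_gap: 47.1
```

```bash
python3 go.py "400,-145,150,-89"
```

```text
now 6.3667 [ 455.9 -160.8  181.5] [-90.   -0.  -89.1] [-1.1 -1.1  0.9] 47.1
[-0.056, 0.105, -0.186] [-0.0, -0.001, 0.0]
```

Request:
move_arm(
  linear=[
    [-0.03,0,-0.1],
    [-0.056,0,-0.15],
    [-0.056,0,-0.15],
    [-0.056,0,-0.15],
  ],
  twist=[
    [0,0,0],
    [0,0,0],
    [0,0,0],
    [0,0,0],
  ],
  hand=[0.1,0.1,0.1,0.1],
)

```text
time: 6.7
tool_pos: [410.6, -144.8, 182.0]
tcp_rot: [-89.9, -0.1, -89.1]
ft_force: [1.1, 0.6, 0.4]
finger_gap: 46.9
```

```bash
python3 - <<'E'
from h import *
w=wsnap("w3");P=cloud(w).reshape(-1,3);z=P[:,2]
for n,c in dict(small=(470,-93.5),mid=(460,-195)).items():
    d=np.hypot(P[:,0]-c[0],P[:,1]-c[1])
    s=P[(d<35)&(z>64)&(z<80)];k=P[(d<35)&(z>32)&(z<40)]
    print(n,len(s),len(k),np.median(s,0).round(1),s.min(0).round(1),s.max(0).round(1),cv2.minEnclosingCircle(k[:,:2].astype(np.float32)))
    u=w["R"]@np.array([c[0],c[1],70])+w["t"];u=w["intrinsics"]@u;u=u[:2]/u[2];print(u.round())
    x,y=int(u[0]),int(u[1]);g=w["frame"][max(0,y-35):y+35,x-35:x+35,::-1]
    cv2.imwrite(f"pics/{n}.png",cv2.resize(g,(400,400),interpolation=cv2.INTER_CUBIC))
cv2.imwrite("pics/both.png",np.hstack([cv2.imread("pics/small.png"),cv2.imread("pics/mid.png")]))
E
```

```text
small 185 582 [471.8 -94.6  69.6] [465.4 -99.9  64.1] [477.3 -88.1  71.8] ((471.5191345214844, -94.17144775390625), 14.914058685302734)
[192. 116.]
mid 181 1635 [ 462.2 -195.6   69.4] [ 455.5 -201.7   64. ] [ 467.9 -189.8   71.4] ((461.7716979980469, -195.78421020507812), 23.05213737487793)
[315. 131.]
```

View pics/both.png

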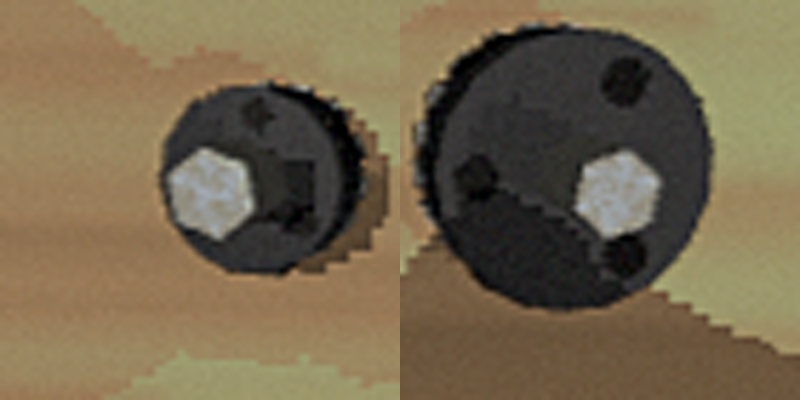

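The crops show hex shank tops at (210,193) for small and (618,193) for mid. One flat's normal lies within about 7° of the jaw axis, at yaw ≈ -82° for small and ≈ -94° for mid. The cup radii measure 14.9 and 23.1 mm, as given.

```bash
python3 go.py "471.7,-94.3,110,-83;471.7,-94.3,41,-83"
```

```text
now 6.75 [ 411.2 -145.   182.1] [-89.9  -0.1 -89.1] [ 0.4 -0.5  0.2] 47.2
[-0.166, 0.241, 0.204] [-0.002, -0.068, 0.001]
[-0.166, 0.471, 0.203] [-0.002, -0.068, 0.001]
```

Request:
move_arm(
  linear=[
    [-0.08,0.08,0.1],
    [-0.166,0.16,0.204],
    [-0.166,0.22,0.204],
    [-0.166,0.28,0.204],
    [-0.166,0.34,0.204],
    [-0.166,0.4,0.204],
    [-0.166,0.44,0.204],
    [-0.166,0.46,0.204],
    [-0.166,0.47,0.204],
    [-0.166,0.47,0.204],
  ],
  twist=[
    [0,-0.068,0],
    [0,-0.068,0],
    [0,-0.068,0],
    [0,-0.068,0],
    [0,-0.068,0],
    [0,-0.068,0],
    [0,-0.068,0],
    [0,-0.068,0],
    [0,-0.068,0],
    [0,-0.068,0],
  ],
  hand=[0.1,0.1,0.1,0.1,0.1,0.1,0.1,0.1,0.1,0.1],
)

```text
time: 7.58
tool_pos: [472.1, -94.5, 40.9]
tcp_rot: [-89.9, -0.1, -83.0]
ft_force: [-0.3, -0.2, 0.0]
finger_gap: 46.5
```

Request:
move_arm(
  linear=[
    [0,0,0],
    [0,0,0],
    [0,0,0],
    [0,0,0],
    [0,0,0],
    [0,0,0],
    [0,0,0],
    [0,0,0],
    [0,0,0],
    [0,0,0],
  ],
  twist=[
    [0,0,0],
    [0,0,0],
    [0,0,0],
    [0,0,0],
    [0,0,0],
    [0,0,0],
    [0,0,0],
    [0,0,0],
    [0,0,0],
    [0,0,0],
  ],
  hand=[-1,-1,-1,-1,-1,-1,-1,-1,-1,-1],
  force=60,
)

```text
time: 8.42
tool_pos: [473.1, -94.9, 42.1]
tcp_rot: [-89.8, -0.1, -83.0]
ft_force: [-0.4, 0.0, 6.2]
finger_gap: 10.0
```

```bash
python3 go.py "471.7,-94.3,135,-83;639,103,135,-83;639,103,51.5,-83"
```

```text
now 8.4167 [473.1 -94.9  42.1] [-89.8  -0.1 -83. ] [-0.4  0.   6.2] 10.0
[-0.002, -0.31, -0.003] [-0.003, 0.0, 0.002]
[-0.586, -0.309, 0.63] [-0.003, 0.0, 0.002]
[-0.587, -0.03, 0.629] [-0.003, 0.0, 0.002]
```

Request:
move_arm(
  linear=[
    [0,-0.1,0],
    [0,-0.2,0],
    [0,-0.3,0],
    [-0.07,-0.32,0.08],
    [-0.15,-0.32,0.16],
    [-0.23,-0.32,0.25],
    [-0.31,-0.32,0.33],
    [-0.39,-0.32,0.42],
    [-0.47,-0.32,0.5],
    [-0.54,-0.32,0.58],
    [-0.586,-0.32,0.63],
    [-0.586,-0.32,0.63],
  ],
  twist=[
    [0,0,0],
    [0,0,0],
    [0,0,0],
    [0,0,0],
    [0,0,0],
    [0,0,0],
    [0,0,0],
    [0,0,0],
    [0,0,0],
    [0,0,0],
    [0,0,0],
    [0,0,0],
  ],
  hand=[-1,-1,-1,-1,-1,-1,-1,-1,-1,-1,-1,-1],
)

```text
time: 9.42
tool_pos: [640.4, 106.4, 138.0]
tcp_rot: [-89.7, -0.1, -82.8]
ft_force: [1.1, 0.2, -0.7]
finger_gap: 9.5
```

```bash
python3 - <<'E'
from h import *
w=wsnap("w4");P=cloud(w).reshape(-1,3);z=P[:,2]
d=np.hypot(P[:,0]-639,P[:,1]-103)
f=P[(d<24)&(z>4)&(z<18)]; print("floor pts",len(f),np.median(f,0) if len(f) else 0)
k=P[(np.hypot(P[:,0]-639,P[:,1]-103)<45)&(z>115)&(z<145)]
k=P[(d<45)&(z>84)&(z<140)]
print("saw",len(k),k.min(0).round(1) if len(k) else 0,k.max(0).round(1) if len(k) else 0)
g=P[(z>23)&(z<33)&(P[:,0]>560)&(P[:,0]<720)&(P[:,1]>-110)&(P[:,1]<160)];print("blocks",len(g),cv2.minAreaRect(g[:,:2].astype(np.float32)))
# holes M,L: rim from floor points at z~10 
for c,rr in(((640.9,16),30),((642.4,-71),38)):
    e=np.hypot(P[:,0]-c[0],P[:,1]-c[1]);q=P[(e<rr+6)&(z>5)&(z<15)]
    if len(q)>20: print(len(q),cv2.minEnclosingCircle(q[:,:2].astype(np.float32)))
E
python3 go.py "639.2,103,51.5,-83"
```

```text
floor pts 1483 [639.07052355 102.48837327   9.65792143]
saw 1613 [639.5  91.1  95. ] [654.7 122.  140. ]
blocks 23146 ((640.8538818359375, 17.737380981445312), (112.7686996459961, 256.82781982421875), 1.0290188789367676)
2903 ((640.5574340820312, 15.266586303710938), 30.027009963989258)
4395 ((641.9902954101562, -72.90065002441406), 37.94277572631836)
now 9.4667 [639.3 104.6 137.8] [-89.8  -0.1 -82.9] [-0.  -0.1 -1.2] 9.3
[0.005, 0.288, -0.002] [-0.002, 0.002, 0.002]
```

View pics/w4.png

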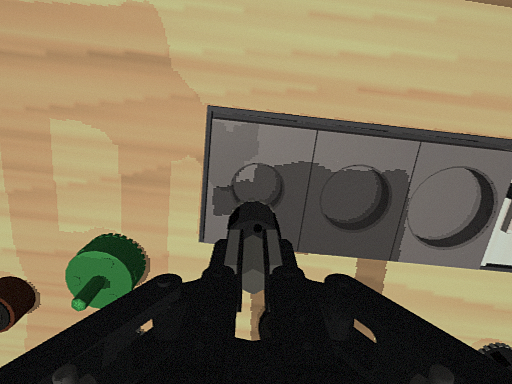

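The wrist view shows the small saw held at (255,220) over well_small at (257,186), where the hole floor reads z=9.7 mm. Well_mid is at (355,195) and well_large at (452,205).

Request:
move_arm(
  linear=[
    [0.006,0.08,-0.002],
    [0.006,0.14,-0.002],
    [0.006,0.19,-0.002],
    [0.006,0.23,-0.002],
    [0.006,0.255,-0.002],
    [0.006,0.27,-0.002],
    [0.006,0.28,-0.002],
    [0.006,0.287,-0.002],
    [0.006,0.287,-0.002],
  ],
  twist=[
    [0,0,0],
    [0,0,0],
    [0,0,0],
    [0,0,0],
    [0,0,0],
    [0,0,0],
    [0,0,0],
    [0,0,0],
    [0,0,0],
  ],
  hand=[-1,-1,-1,-1,-1,-1,-1,-1,-1],
)

```text
time: 10.22
tool_pos: [639.9, 102.5, 52.6]
tcp_rot: [-89.7, -0.1, -82.9]
ft_force: [-0.2, 0.2, -1.6]
finger_gap: 9.3
```

```bash
python3 go.py "639.2,102.6,51,-83;639,103,150,-83;470,-150,150,-94"
```

```text
now 10.2167 [639.9 102.5  52.6] [-89.7  -0.1 -82.9] [-0.2  0.2 -1.6] 9.3
[-0.001, 0.005, -0.002] [-0.003, 0.002, 0.002]
[-0.001, -0.325, -0.001] [-0.003, 0.002, 0.002]
[0.766, -0.326, -0.665] [-0.003, 0.124, 0.001]
```

Request:
move_arm(
  linear=[
    [0,0.005,-0.002],
    [0,0.006,-0.002],
    [0,0.006,-0.002],
    [0,0.006,-0.002],
    [0,0.006,-0.002],
    [0,0.006,-0.002],
    [0,-0.1,-0.002],
    [0,-0.22,-0.002],
    [0,-0.34,-0.002],
    [0,-0.34,-0.002],
  ],
  twist=[
    [0,0,0],
    [0,0,0],
    [0,0,0],
    [0,0,0],
    [0,0,0],
    [0,0,0],
    [0,0,0],
    [0,0,0],
    [0,0,0],
    [0,0,0],
  ],
  hand=[-1,-1,0.1,0.1,0.1,0.1,0.1,0.1,0.1,0.1],
)

```text
time: 11.05
tool_pos: [643.4, 103.1, 164.2]
tcp_rot: [-89.0, -0.2, -82.9]
ft_force: [1.2, 0.3, 2.0]
finger_gap: 47.3
```

```bash
python3 - <<'E'
from h import *
w=wsnap("w5");P=cloud(w).reshape(-1,3);z=P[:,2]
d=np.hypot(P[:,0]-639,P[:,1]-102.6)
k=P[(d<25)&(z>40)&(z<50)];s=P[(d<25)&(z>75)&(z<85)]
print("cup",len(k),cv2.minEnclosingCircle(k[:,:2].astype(np.float32)),np.median(k,0),"shank",len(s),np.median(s,0))
E
python3 go.py "462,-195.7,150,-94;462,-195.7,41,-94"
```

```text
cup 590 ((639.225341796875, 103.16624450683594), 14.808694839477539) [643.69513483 104.51293465  45.66987075] shank 185 [639.8105141  103.01379824  79.54229016]
now 11.1 [642.3 102.9 160.8] [-89.1  -0.2 -82.9] [ 0.5 -0.   0.4] 47.2
[0.913, 0.028, -0.721] [-0.01, 0.124, 0.001]
[0.912, 0.391, -0.726] [-0.01, 0.124, 0.001]
```

Request:
move_arm(
  linear=[
    [0.09,0.02,-0.07],
    [0.18,0.03,-0.14],
    [0.27,0.03,-0.21],
    [0.36,0.03,-0.285],
    [0.45,0.03,-0.355],
    [0.54,0.03,-0.43],
    [0.63,0.03,-0.5],
    [0.72,0.03,-0.57],
    [0.81,0.03,-0.64],
    [0.88,0.03,-0.7],
    [0.912,0.03,-0.723],
    [0.912,0.03,-0.723],
  ],
  twist=[
    [-0.01,0.02,0],
    [-0.01,0.04,0],
    [-0.01,0.06,0],
    [-0.01,0.08,0],
    [-0.01,0.1,0],
    [-0.01,0.124,0],
    [-0.01,0.124,0],
    [-0.01,0.124,0],
    [-0.01,0.124,0],
    [-0.01,0.124,0],
    [-0.01,0.124,0],
    [-0.01,0.124,0],
  ],
  hand=[0.1,0.1,0.1,0.1,0.1,0.1,0.1,0.1,0.1,0.1,0.1,0.1],
)

```text
time: 12.1
tool_pos: [459.8, -197.3, 148.7]
tcp_rot: [-90.1, -0.1, -94.2]
ft_force: [-0.1, 0.7, 0.2]
finger_gap: 47.1
```

```bash
python3 go.py "462,-195.7,41,-94"
```

```text
now 12.1 [ 459.8 -197.3  148.7] [-90.1  -0.1 -94.2] [-0.1  0.7  0.2] 47.1
[-0.006, 0.359, 0.007] [0.001, -0.002, 0.001]
```

Request:
move_arm(
  linear=[
    [-0.006,0.08,0.007],
    [-0.006,0.17,0.007],
    [-0.006,0.24,0.007],
    [-0.006,0.3,0.007],
    [-0.006,0.335,0.007],
    [-0.006,0.35,0.007],
    [-0.006,0.358,0.007],
    [-0.006,0.359,0.007],
    [-0.006,0.359,0.007],
  ],
  twist=[
    [0,0,0],
    [0,0,0],
    [0,0,0],
    [0,0,0],
    [0,0,0],
    [0,0,0],
    [0,0,0],
    [0,0,0],
    [0,0,0],
  ],
  hand=[0.1,0.1,0.1,0.1,0.1,0.1,0.1,0.1,0.1],
)

```text
time: 12.85
tool_pos: [462.8, -196.0, 42.0]
tcp_rot: [-90.0, -0.1, -94.2]
ft_force: [0.4, -0.1, 1.1]
finger_gap: 46.7
```

Request:
move_arm(
  linear=[
    [0,0,0],
    [0,0,0],
    [0,0,0],
    [0,0,0],
    [0,0,0],
    [0,0,0],
    [0,0,0],
    [0,0,0],
    [0,0,0],
    [0,0,0],
  ],
  twist=[
    [0,0,0],
    [0,0,0],
    [0,0,0],
    [0,0,0],
    [0,0,0],
    [0,0,0],
    [0,0,0],
    [0,0,0],
    [0,0,0],
    [0,0,0],
  ],
  hand=[-1,-1,-1,-1,-1,-1,-1,-1,-1,-1],
  force=70,
)

```text
time: 13.68
tool_pos: [463.5, -196.4, 43.0]
tcp_rot: [-89.9, -0.2, -94.2]
ft_force: [-0.5, 0.1, 6.8]
finger_gap: 9.4
```

```bash
python3 go.py "462,-195.7,140,-94;640.7,15.6,140,-94"
```

```text
now 13.6833 [ 463.5 -196.4   43. ] [-89.9  -0.2 -94.2] [-0.5  0.1  6.8] 9.4
[-0.001, -0.323, -0.005] [-0.001, -0.002, 0.002]
[-0.747, -0.325, 0.538] [-0.001, -0.002, 0.002]
```

Request:
move_arm(
  linear=[
    [0,-0.1,0],
    [0,-0.2,0],
    [0,-0.3,0],
    [-0.09,-0.325,0.07],
    [-0.18,-0.325,0.13],
    [-0.28,-0.325,0.2],
    [-0.38,-0.325,0.275],
    [-0.48,-0.325,0.345],
    [-0.58,-0.325,0.42],
    [-0.68,-0.325,0.49],
    [-0.747,-0.325,0.538],
    [-0.747,-0.325,0.538],
  ],
  twist=[
    [0,0,0],
    [0,0,0],
    [0,0,0],
    [0,0,0],
    [0,0,0],
    [0,0,0],
    [0,0,0],
    [0,0,0],
    [0,0,0],
    [0,0,0],
    [0,0,0],
    [0,0,0],
  ],
  hand=[-1,-1,-1,-1,-1,-1,-1,-1,-1,-1,-1,-1],
)

```text
time: 14.68
tool_pos: [642.5, 20.0, 139.3]
tcp_rot: [-89.9, -0.1, -94.0]
ft_force: [1.0, -0.3, -1.0]
finger_gap: 9.6
```

```bash
python3 go.py "640.7,15.6,53,-94"
```

```text
now 14.6833 [642.5  20.  139.3] [-89.9  -0.1 -94. ] [ 1.  -0.3 -1. ] 9.6
[0.015, 0.288, -0.005] [-0.001, 0.0, 0.001]
```

Request:
move_arm(
  linear=[
    [0.015,0.08,-0.005],
    [0.015,0.14,-0.005],
    [0.015,0.19,-0.005],
    [0.015,0.23,-0.005],
    [0.015,0.255,-0.005],
    [0.015,0.27,-0.005],
    [0.015,0.28,-0.005],
    [0.015,0.286,-0.005],
    [0.015,0.286,-0.005],
  ],
  twist=[
    [0,0,0],
    [0,0,0],
    [0,0,0],
    [0,0,0],
    [0,0,0],
    [0,0,0],
    [0,0,0],
    [0,0,0],
    [0,0,0],
  ],
  hand=[-1,-1,-1,-1,-1,-1,-1,-1,-1],
)

```text
time: 15.43
tool_pos: [641.2, 15.4, 54.0]
tcp_rot: [-89.9, -0.1, -94.0]
ft_force: [0.2, 0.1, -1.3]
finger_gap: 9.5
```

```bash
python3 go.py "640.7,15.6,52,-94"
```

```text
now 15.4333 [641.2  15.4  54. ] [-89.9  -0.1 -94. ] [ 0.2  0.1 -1.3] 9.5
[-0.001, 0.007, -0.002] [-0.002, 0.0, 0.001]
```

Request:
move_arm(
  linear=[
    [0,0.005,-0.002],
    [0,0.006,-0.002],
    [0,0.006,-0.002],
    [0,0.006,-0.002],
    [0,0.006,-0.002],
    [0,0.006,-0.002],
    [0,-0.1,-0.002],
    [0,-0.22,-0.002],
    [0,-0.34,-0.002],
    [0,-0.34,-0.002],
  ],
  twist=[
    [0,0,0],
    [0,0,0],
    [0,0,0],
    [0,0,0],
    [0,0,0],
    [0,0,0],
    [0,0,0],
    [0,0,0],
    [0,0,0],
    [0,0,0],
  ],
  hand=[-1,-1,0.1,0.1,0.1,0.1,0.1,0.1,0.1,0.1],
)

```text
time: 16.27
tool_pos: [645.1, 15.3, 165.8]
tcp_rot: [-89.1, -0.1, -94.0]
ft_force: [1.3, 0.3, 3.1]
finger_gap: 46.7
```

```bash
python3 - <<'E'
from h import *
w=wsnap("w6");P=cloud(w).reshape(-1,3);z=P[:,2]
d=np.hypot(P[:,0]-640.7,P[:,1]-15.6)
k=P[(d<35)&(z>40)&(z<50)];s=P[(d<25)&(z>75)&(z<85)]
print("cup",len(k),cv2.minEnclosingCircle(k[:,:2].astype(np.float32)),np.median(k,0),"shank",len(s),np.median(s,0))
E
python3 go.py "500,140,170,-89;390,231,170,-89"
```

```text
cup 1629 ((639.8128662109375, 15.951224327087402), 22.99282455444336) [643.66112481  15.59981924  45.66498214] shank 186 [640.2064799   15.95552955  79.35063962]
now 16.3167 [644.   15.4 162.5] [-89.3  -0.1 -94. ] [-0.3  0.6 -0.8] 47.3
[-0.381, -0.032, -0.507] [-0.008, -0.055, 0.001]
[-0.658, -0.037, -0.894] [-0.008, -0.055, 0.001]
```

Mid saw is seated: its centre reads (640,16) and its top is at z=45.7 mm. Next I hover short of saw_large to look at it.

Request:
move_arm(
  linear=[
    [-0.06,-0.03,-0.08],
    [-0.12,-0.035,-0.16],
    [-0.18,-0.035,-0.24],
    [-0.24,-0.035,-0.33],
    [-0.3,-0.035,-0.41],
    [-0.36,-0.035,-0.49],
    [-0.42,-0.035,-0.57],
    [-0.49,-0.035,-0.66],
    [-0.55,-0.035,-0.74],
    [-0.61,-0.035,-0.82],
    [-0.658,-0.035,-0.89],
    [-0.658,-0.035,-0.89],
  ],
  twist=[
    [-0.008,-0.055,0],
    [-0.008,-0.055,0],
    [-0.008,-0.055,0],
    [-0.008,-0.055,0],
    [-0.008,-0.055,0],
    [-0.008,-0.055,0],
    [-0.008,-0.055,0],
    [-0.008,-0.055,0],
    [-0.008,-0.055,0],
    [-0.008,-0.055,0],
    [-0.008,-0.055,0],
    [-0.008,-0.055,0],
  ],
  hand=[0.1,0.1,0.1,0.1,0.1,0.1,0.1,0.1,0.1,0.1,0.1,0.1],
)

```text
time: 17.32
tool_pos: [387.9, 233.0, 168.3]
tcp_rot: [-90.1, -0.1, -88.9]
ft_force: [-0.7, 0.2, -0.3]
finger_gap: 47.1
```

```bash
python3 - <<'E'
from h import *
w=wsnap("w7");P=cloud(w).reshape(-1,3);z=P[:,2]
c=(430,231)
d=np.hypot(P[:,0]-c[0],P[:,1]-c[1])
s=P[(d<35)&(z>64)&(z<80)];k=P[(d<45)&(z>32)&(z<40)]
print(len(s),len(k),np.median(s,0).round(1),s.min(0).round(1),s.max(0).round(1),cv2.minEnclosingCircle(k[:,:2].astype(np.float32)))
u=w["R"]@np.array([c[0],c[1],70])+w["t"];u=w["intrinsics"]@u;u=u[:2]/u[2];print(u.round())
x,y=int(u[0]),int(u[1]);g=w["frame"][max(0,y-60):y+60,max(0,x-80):x+80,::-1]
cv2.imwrite("pics/large.png",cv2.resize(g,None,fx=5,fy=5,interpolation=cv2.INTER_CUBIC))
E
python3 go.py "430,231,120,-89"
```

```text
183 3489 [431.8 232.4  69.6] [425.5 227.   64.7] [437.8 237.4  71.6] ((431.2806701660156, 232.271240234375), 30.93116569519043)
[257. 140.]
now 17.3667 [389.5 231.9 168.6] [-90.   -0.1 -88.9] [-0.2  0.1 -0.4] 47.0
[0.006, 0.162, 0.135] [0.0, 0.002, 0.001]
```

View pics/large.png

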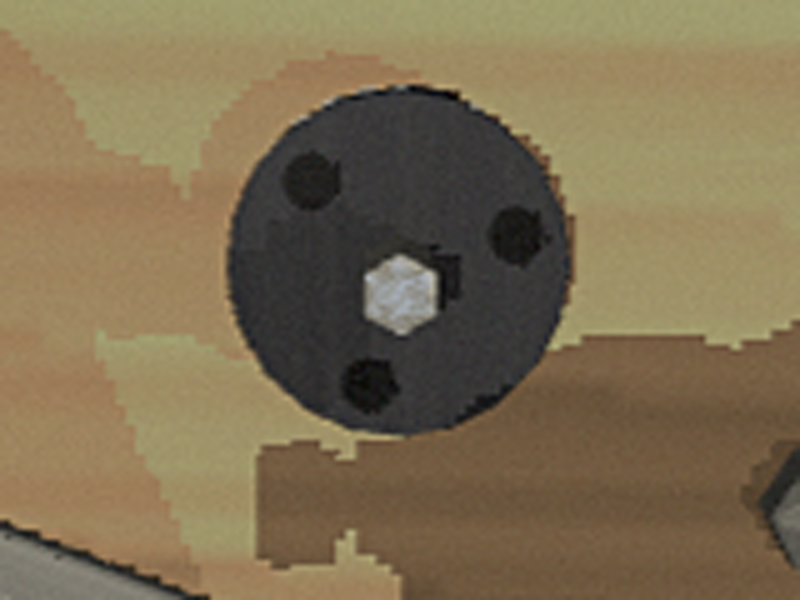

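The crop confirms saw_large: a dark grey, toothed cup with 3 vents, radius 30.9 mm, not green. Its hex shank is at (400,293) with flats already square to the jaws.

Request:
move_arm(
  linear=[
    [0.001,0.06,0.1],
    [0.001,0.14,0.141],
    [0.001,0.21,0.141],
    [0.001,0.28,0.141],
    [0.001,0.34,0.141],
    [0.001,0.38,0.141],
    [0.001,0.41,0.141],
    [0.001,0.422,0.141],
    [0.001,0.426,0.141],
    [0.001,0.426,0.141],
  ],
  twist=[
    [0,0,0],
    [0,0,0],
    [0,0,0],
    [0,0,0],
    [0,0,0],
    [0,0,0],
    [0,0,0],
    [0,0,0],
    [0,0,0],
    [0,0,0],
  ],
  hand=[0.1,0.1,0.1,0.1,0.1,0.1,0.1,0.1,0.1,0.1],
)

```text
time: 18.2
tool_pos: [432.3, 232.4, 41.3]
tcp_rot: [-90.0, -0.1, -88.9]
ft_force: [0.8, 0.4, -0.0]
finger_gap: 46.7
```

Request:
move_arm(
  linear=[
    [0,0,0],
    [0,0,0],
    [0,0,0],
    [0,0,0],
    [0,0,0],
    [0,0,0],
    [0,0,0],
    [0,0,0],
    [0,0,0],
    [0,0,0],
  ],
  twist=[
    [0,0,0],
    [0,0,0],
    [0,0,0],
    [0,0,0],
    [0,0,0],
    [0,0,0],
    [0,0,0],
    [0,0,0],
    [0,0,0],
    [0,0,0],
  ],
  hand=[-1,-1,-1,-1,-1,-1,-1,-1,-1,-1],
  force=80,
)

```text
time: 19.03
tool_pos: [433.0, 232.6, 42.1]
tcp_rot: [-89.9, -0.1, -88.9]
ft_force: [0.3, -1.7, 5.6]
finger_gap: 9.3
```

```bash
python3 go.py "431.8,232.3,150,-89;540,75,150,-89;642.2,-71.6,150,-89"
```

```text
now 19.0333 [433.  232.6  42.1] [-89.9  -0.1 -88.9] [ 0.3 -1.7  5.6] 9.3
[0.001, -0.36, -0.003] [-0.001, 0.002, 0.001]
[0.533, -0.359, 0.347] [-0.001, 0.002, 0.001]
[1.028, -0.358, 0.678] [-0.001, 0.002, 0.001]
```

Request:
move_arm(
  linear=[
    [0,-0.1,0],
    [0,-0.2,0],
    [0,-0.3,0],
    [0.05,-0.36,0.03],
    [0.15,-0.36,0.1],
    [0.25,-0.36,0.165],
    [0.35,-0.36,0.23],
    [0.45,-0.36,0.3],
    [0.55,-0.36,0.36],
    [0.65,-0.36,0.43],
    [0.75,-0.36,0.495],
    [0.82,-0.36,0.54],
  ],
  twist=[
    [0,0,0],
    [0,0,0],
    [0,0,0],
    [0,0,0],
    [0,0,0],
    [0,0,0],
    [0,0,0],
    [0,0,0],
    [0,0,0],
    [0,0,0],
    [0,0,0],
    [0,0,0],
  ],
  hand=[-1,-1,-1,-1,-1,-1,-1,-1,-1,-1,-1,-1],
)

```text
time: 20.03
tool_pos: [600.5, -12.8, 149.9]
tcp_rot: [-89.9, -0.1, -88.9]
ft_force: [0.0, 0.9, -2.3]
finger_gap: 9.7
```

```bash
python3 go.py "642.2,-71.6,130,-89;642.2,-71.6,53,-89"
```

```text
now 20.0333 [600.5 -12.8 149.9] [-89.9  -0.1 -88.9] [ 0.   0.9 -2.3] 9.7
[0.198, 0.067, 0.135] [-0.001, 0.001, 0.001]
[0.198, 0.323, 0.135] [-0.001, 0.001, 0.001]
```

Request:
move_arm(
  linear=[
    [0.08,0,0.05],
    [0.15,0,0.1],
    [0.198,0,0.135],
    [0.198,0.02,0.135],
    [0.198,0.1,0.135],
    [0.198,0.17,0.135],
    [0.198,0.23,0.135],
    [0.198,0.27,0.135],
    [0.198,0.295,0.135],
    [0.198,0.31,0.135],
    [0.198,0.32,0.135],
    [0.198,0.322,0.135],
  ],
  twist=[
    [0,0,0],
    [0,0,0],
    [0,0,0],
    [0,0,0],
    [0,0,0],
    [0,0,0],
    [0,0,0],
    [0,0,0],
    [0,0,0],
    [0,0,0],
    [0,0,0],
    [0,0,0],
  ],
  hand=[-1,-1,-1,-1,-1,-1,-1,-1,-1,-1,-1,-1],
)

```text
time: 21.03
tool_pos: [642.5, -71.5, 53.8]
tcp_rot: [-89.9, -0.1, -88.9]
ft_force: [0.7, -0.2, -1.2]
finger_gap: 10.0
```

```bash
python3 go.py "642.2,-71.6,51.5,-89"
```

```text
now 21.0333 [642.5 -71.5  53.8] [-89.9  -0.1 -88.9] [ 0.7 -0.2 -1.2] 10.0
[0.0, 0.008, -0.001] [-0.001, 0.001, 0.001]
```

Request:
move_arm(
  linear=[
    [0,0.005,-0.001],
    [0,0.007,-0.001],
    [0,0.007,-0.001],
    [0,0.007,-0.001],
    [0,0.007,-0.001],
    [0,0.007,-0.001],
    [0,-0.1,-0.001],
    [0,-0.22,-0.001],
    [0,-0.34,-0.001],
    [0,-0.42,-0.1],
    [0,-0.45,-0.22],
    [0,-0.45,-0.26],
  ],
  twist=[
    [0,0,0],
    [0,0,0],
    [0,0,0],
    [0,0,0],
    [0,0,0],
    [0,0,0],
    [0,0,0],
    [0,0,0],
    [0,0,0],
    [0,0,0],
    [0,0,0],
    [0,0,0],
  ],
  hand=[-1,-1,0.1,0.1,0.1,0.1,0.1,0.1,0.1,0.1,0.1,0.1],
)

```text
time: 22.03
tool_pos: [563.3, -73.1, 192.4]
tcp_rot: [-89.7, -0.2, -88.9]
ft_force: [-0.4, 1.0, 0.2]
finger_gap: 47.2
```

```bash
python3 - <<'E'
from h import *
w=wsnap("w8");P=cloud(w).reshape(-1,3);z=P[:,2]
for n,c,rr in(("L",(642.2,-71.6),38),("M",(640.7,15.6),30),("S",(639.2,102.6),22)):
    d=np.hypot(P[:,0]-c[0],P[:,1]-c[1])
    k=P[(d<rr)&(z>40)&(z<52)];s=P[(d<25)&(z>75)&(z<85)]
    if len(k)and len(s): print(n,len(k),cv2.minEnclosingCircle(k[:,:2].astype(np.float32)),np.percentile(k[:,2],[5,50,95]).round(1),np.median(s,0).round(1))
# slot: grip block top z 54, bar z 37, tongue
b=P[(z>48)&(z<60)&(abs(P[:,1]+158)<30)&(abs(P[:,0]-630)<40)]
print("grip",len(b),cv2.minAreaRect(b[:,:2].astype(np.float32)) if len(b) else 0,np.median(b[:,2]) if len(b) else 0)
b=P[(z>33)&(z<42)&(abs(P[:,1]+158)<50)&(P[:,0]>652)&(P[:,0]<680)]
print("bar",cv2.minAreaRect(b[:,:2].astype(np.float32)))
t=P[(z>17)&(z<24)&(abs(P[:,1]+158)<28)&(P[:,0]>590)&(P[:,0]<720)]
print("tongue",len(t),t.min(0).round(1),t.max(0).round(1),np.median(t[:,2]).round(1))
E
```

```text
L 3548 ((640.7962036132812, -71.1501693725586), 31.116601943969727) [44.4 45.6 46.9] [641.2 -71.3  79.6]
M 1770 ((639.4937744140625, 16.127716064453125), 22.95942497253418) [44.3 45.7 47. ] [639.5  15.5  79.6]
S 714 ((639.1719360351562, 102.13365173339844), 15.197402000427246) [41.9 45.8 48.1] [638.6 102.1  79.7]
grip 631 ((631.9137573242188, -157.28775024414062), (15.721280097961426, 30.331390380859375), 1.1575478315353394) 53.384761106235466
bar ((666.0110473632812, -157.10704040527344), (12.101531028747559, 85.9843978881836), 1.045602798461914)
tongue 2401 [ 623.7 -185.4   17.1] [ 700.3 -130.1   24. ] 19.8
```

View pics/w8.png

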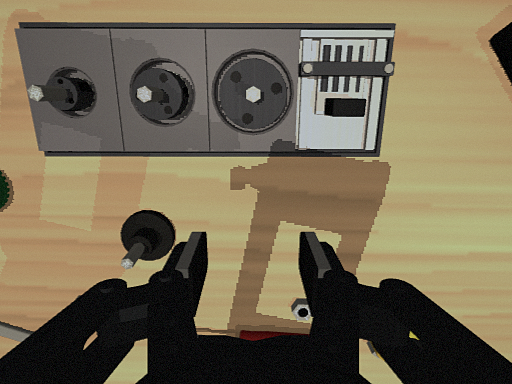

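The wrist view shows the saws seated at (72,92), (158,90) and (254,92), and the cassette under the bar at (345,75) with its grip block on the near side. By measurement the cassette sits at slot x≈+14.9 mm, yaw 1.2°. I check the look-alikes, then hand in.

```bash
python3 - <<'E'
from h import *
from bench import r
s=r.snapshot("side");P=cloud(s).reshape(-1,3);t=dict(np.load("side0.npz"));Q=cloud(t).reshape(-1,3)
for n,c in dict(pad=(478,48),drum=(480,344)).items():
    for X in(Q,P):
        d=np.hypot(X[:,0]-c[0],X[:,1]-c[1]);k=X[(d<45)&(X[:,2]>50)&(X[:,2]<80)];print(n,len(k),np.median(k,0).round(1) if len(k) else 0)
print(r.sense()["time"],r.hand_in())
E
```

```text
pad 44 [477.3  52.5  63.8]
pad 43 [477.4  53.   63.5]
drum 65 [478.4 347.9  65.3]
drum 63 [478.8 347.7  66.5]
the job is handed in; nothing more can be done
22.1333 None
```

The kit is packed and the job was handed in at 22.1 s; the hand-in reports no verdict.

| Item | Last check | Limit |
|---|---|---|
| saw_small, saw_mid, saw_large | axes within about 2 mm of their well centres | 11 mm |
| Saw tops | z = 45.6–45.8 mm, where 46 mm means seated on the well floor | 4 mm |
| Cassette | under the bar at slot x ≈ +14.9 mm, with home at +15, yaw about 1° | x 6–19 mm |
| Pad and drum | moved less than 1 mm | 30 mm |

I left the green look-alikes alone. The highest wrist force I saw was about 8 N, at the stop. No check failed or disagreed.

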